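Weed out the seized slave cylinder

ROBOT

A 7-joint arm with a two-finger parallel gripper is mounted at the origin on the work surface. World frame = base frame: x ahead of the robot, y to its left, z up, the work surface at z = 0. Lengths are in m, angles in rad, forces in N, time in s.
With the tool pointing down it reaches from about 0.35 to 0.9 m from the base axis. Payload 8.1 kg.
Tool frame: the origin (TCP) lies midway between the tips of the shut fingers; the grasp point (between the pads) lies 19 mm behind it; x points along the fingers, z is the direction in which the jaws open and shut, and the axes are right-handed (so a half turn about x gives the same grasp; the last joint's range is limited). The gripper opens to 92 mm and grips with 3 to 60 N. Pads are 19 mm wide; open, the fingers measure 130 mm over their backs; the gripper's body (75 mm by 190 mm) begins 47 mm behind the grasp point.
Start: joints at [1.207, 0.434, 0.025, 1.573, -0.012, 1.134, -0.075], TCP at [0.161, -0.604, 0.227] pointing down, gripper open.
Joint ranges: [-2.62, 2.62], [-0.44, 2.09], [-1.27, 1.32], [0.08, 2.57], [-1.32, 4.46], [0.12, 2], [-2.74, 2.74]. Speed limits (rad/s): [2.22, 2.22, 3.01, 3.01, 3.14, 3.14, 3.14].

INTERFACE

Orientations are given as a rotation vector (axis times angle).
In Python, from cell import arm, optics, finder gives the robot as it stands.
- The arm moves only by the tool send_rows, never from a script. Its argument "rows" is a list that holds one entry, the list of rows, each a list of 7 numbers: the shift along the tool's x, y, z in mm, then the turn, a rotation vector about the tool's x, y, z in degrees, then the opening in per cent of the stroke, from 0 (shut) to 100 (fully open). A call has exactly 8 rows; each row is the pose to reach, as a shift and turn from the pose commanded when the call began, along the tool's axes at that moment; what a row does not reach only later rows make up. A row lasts 1/10 s, in which the tool goes at most 50 mm and 8.59 degrees, less where a joint would pass 70% of its speed; a pose out of reach is approached as far as the arm can. A call with a gripper value outside its range is refused whole. The fingers move at their own pace and stop on an object; "grip_force" is the grip in N (left out, the last holds). Time passes only in rows, so rows that repeat a pose let the fingers close, or fill a call up. It gives the time, the measured TCP pose, the force and the opening at its end, in the units of the state.
- arm.observe(): the state, without advancing time (a new reading comes with each control period).
- optics.get_image(name): name is "scene" or "side" or "wrist"; returns (picture, depth): 400x640x3 uint8, red, green, blue; 400x640 float32, m along the optical axis (not along the pixel's ray), 0 where there is no reading.
- optics.get_calibration(name): a dict with "camera_matrix" (3x3 intrinsics, pixels), "D" ([k1, k2, p1, p2, k3] as OpenCV has them; the pictures are not rectified), "position" and "orientation" of the camera in the world; the wrist camera has in their place "T_tool_cam" (4x4, takes a point from camera to tool coordinates, whose origin is the TCP and whose axes are the tool frame's). Camera axes: x right, y up, looking along -z (the intrinsics and any distortion apply to the point x, -y, -z); pixel columns grow to the right and rows downward; lengths in m; the calibration is good to about 2 mm. A picture is of the moment at which its call begins: read the wrist's pose just before it. get_calibration takes no time and is no camera call.
- arm.sign_off(): hands the job in, once; it reports no verdict.
Trained networks look in the newest picture that a camera, given by its name, has taken for a name from the list of things; names that differ only in an ending like _2 or _b are one class to them, and where a whole thing is asked for, a point or a joint stands for the part that bears it (a point fixed in the world has none). Each returns a list of dicts, best first, with "confidence" (0 to 1); they miss things now and then, are a little off and sometimes report something else, mostly with a low value. They report only what shows in the picture. A call takes as long as a camera call. They do not tell look-alikes from the thing itself.
- finder.search_frame(camera, thing): "bbox" ([left, top, width, height] in pixels, round what is visible of it).
- finder.regions_of(camera, thing): "region" (400x640 bool, what is visible of it) and "bbox" ([left, top, width, height] in pixels, round what is visible of it).
- finder.place_of(camera, thing): "xy" ([column, row] in pixels: a listed point, or the origin of a listed thing).
The state is a dict: "clock": time; "joints": joint angles; "dq": joint speeds; "joint_efforts": joint torques, N m; "position": TCP position; "ee_rot": TCP orientation; "force": force on the tool from outside, world axes, zero at the start; "ft_torque": the same for the moment, N m; "width": opening from 0.0 (shut) to 1.0 (fully open).
Only numpy, scipy, OpenCV 4.12 (cv2) and the standard library are available. Lean on these libraries where they do the work, as an engineer would, in place of code of your own. Each camera call takes 0.05 s, during which the arm holds its last target.

TASK

On the workshop bench stand three used clutch slave cylinders with their pistons sticking up. Push each piston straight down as far as it will go: in two of them it slides fully home, in one it sticks partway. Put the one that sticks into the steel scrap tray, and leave the two good ones standing where they are with their pistons fully home.

Things in the scene. Friction and masses are not known exactly. Their poses are not given: they have to be found in the camera images.
- cylinder_a: loose upright aluminium slave cylinder, 350 g, three look alike: barrel 40 mm diameter, 10 to 50 mm above the bench; foot 44 mm (own x) by 68 mm (own y), 10 mm thick; brass inlet stub 12 mm thick juts 10 mm from the barrel to own +y at height 30 mm; a steel piston with flat crown 22 mm in diameter sticks out of the top. Best gripped across own x. Origin: centre of underside, z up along the piston
- piston_a (a joint): downward travel of the piston of cylinder_a, m. 0: out, crown top 76 mm above the bench; 0.020: fully home, crown 56 mm up, 3 mm over the rubber ring round it. Starts at 0 to 0.003. About 4 N of friction, no spring: stays where pushed. In the one cylinder that sticks it stops dead at about 0.006 (crown 70 mm up), however hard it is pushed
- cylinder_b: loose upright aluminium slave cylinder, 350 g, three look alike: barrel 40 mm diameter, 10 to 50 mm above the bench; foot 44 mm (own x) by 68 mm (own y), 10 mm thick; brass inlet stub 12 mm thick juts 10 mm from the barrel to own +y at height 30 mm; a steel piston with flat crown 22 mm in diameter sticks out of the top. Best gripped across own x. Origin: centre of underside, z up along the piston
- piston_b (a joint): downward travel of the piston of cylinder_b, m. 0: out, crown top 76 mm above the bench; 0.020: fully home, crown 56 mm up, 3 mm over the rubber ring round it. Starts at 0 to 0.003. About 4 N of friction, no spring: stays where pushed. In the one cylinder that sticks it stops dead at about 0.006 (crown 70 mm up), however hard it is pushed
- cylinder_c: loose upright aluminium slave cylinder, 350 g, three look alike: barrel 40 mm diameter, 10 to 50 mm above the bench; foot 44 mm (own x) by 68 mm (own y), 10 mm thick; brass inlet stub 12 mm thick juts 10 mm from the barrel to own +y at height 30 mm; a steel piston with flat crown 22 mm in diameter sticks out of the top. Best gripped across own x. Origin: centre of underside, z up along the piston
- piston_c (a joint): downward travel of the piston of cylinder_c, m. 0: out, crown top 76 mm above the bench; 0.020: fully home, crown 56 mm up, 3 mm over the rubber ring round it. Starts at 0 to 0.003. About 4 N of friction, no spring: stays where pushed. In the one cylinder that sticks it stops dead at about 0.006 (crown 70 mm up), however hard it is pushed
- scrap_tray: square open tray of bare steel fixed on the bench, to the robot's left of the cylinders, 190 x 190 mm outside, walls 4 mm thick and 35 mm high, floor 4 mm thick, empty. Origin: centre of its underside, x and y along its sides.
Things that resemble listed ones, but are neither listed nor needed, are in the scene too. What is shaped like the cylinder_b but green is not meant.

How it is judged:
By the outcome, as a careful person would: the job done as asked, in the order asked, and still so for the second after the job is handed in, with the robot touching nothing.
It also fails if it takes over 59 s, if anything falls off the work surface, if the arm or the gripper's body presses on something with over 40 N, if the wrist force passes 120 N, or if a joint passes its speed limit or range.

## Working session

There is one attempt and no reset: what is moved stays moved. The work goes in short steps, Python scripts to look and compute and a tool call to move; the robot and the scene stay as the last step left them, time stands still between calls to the robot, and variables do not carry over. Pictures are saved under pics/ and viewed, and the job is handed in when it is done.

Besides the shell and the picture viewer there is one more tool, called after "Request:" as name(argument=value, ...), one argument or row to a line, values as JSON. send_rows: Moves the arm, as the interface text tells. Its arguments: {"type":"object","properties":{"rows":{"type":"array"},"grip_force":{"type":"number"}},"required":["rows"]}

```bash
ls; mkdir -p pics
cat > h.py <<'E'
import numpy as np, cv2
from cell import arm, optics, finder
from scipy.spatial.transform import Rotation as R
def save(img,name): cv2.imwrite('pics/'+name, np.ascontiguousarray(img[:,:,::-1]))
def campose(name):
    c=optics.get_calibration(name)
    K=np.array(c['camera_matrix']);D=np.array(c['D'])
    if 'T_tool_cam' in c:
        s=arm.observe();T=np.eye(4);T[:3,:3]=R.from_rotvec(s['ee_rot']).as_matrix();T[:3,3]=s['position']
        T=T@np.array(c['T_tool_cam'])
    else:
        o=np.array(c['orientation']);T=np.eye(4)
        T[:3,:3]=o if o.shape==(3,3) else (R.from_rotvec(o).as_matrix() if o.size==3 else R.from_quat(o).as_matrix())
        T[:3,3]=c['position']
    return K,D,T
def rays(cam,uv):
    K,D,T=cam
    p=cv2.undistortPoints(np.array(uv,float).reshape(-1,1,2),K,D).reshape(-1,2)
    d=np.c_[p[:,0],-p[:,1],-np.ones(len(p))]
    return T[:3,3],d@T[:3,:3].T
def onplane(cam,uv,z):
    o,d=rays(cam,uv); return o+d*((z-o[2])/d[:,2])[:,None]
def atdepth(cam,uv,dep):
    o,d=rays(cam,uv); return o+d*np.array(dep)[:,None]
E
python3 - <<'E'
from h import *
s=arm.observe();print(s)
for n in('scene','side','wrist'):
    print(n,{k:np.array(v).round(4).tolist() for k,v in optics.get_calibration(n).items()})
    im,d=optics.get_image(n);save(im,n+'0.png');np.save(n+'0.npy',d)
    if n!='wrist':
        for t in('cylinder_a','scrap_tray'):
            for r in finder.place_of(n,t):print(n,t,r)
E
```

```text
pics
{'clock': 0.0, 'joints': array([ 1.20740023,  0.43519742,  0.024997  ,  1.57406643, -0.0116053 ,
        1.1339901 , -0.0750787 ]), 'dq': array([ 0.00097189,  0.00031572, -0.000403  , -0.00142642, -0.00069052,
        0.00165548, -0.00014408]), 'joint_efforts': array([-5.39744578e-04, -6.67842722e+01,  9.84083824e-01, -3.14460039e+01,
       -6.08883868e-02,  4.29487566e-02,  1.55081361e-04]), 'position': array([ 0.16096386, -0.60340856,  0.22597298]), 'ee_rot': array([ 1.01588024,  1.32264345, -1.01453695]), 'force': array([-0.84870015, -0.81038992, -0.33586781]), 'ft_torque': array([3.38731690e-05, 2.73465879e-02, 1.88010065e-03]), 'width': 0.9978271283775025}
scene {'camera_matrix': [[443.4483, 0.0, 322.1291], [0.0, 443.4483, 198.4111], [0.0, 0.0, 1.0]], 'D': [-0.0491, 0.0, 0.0, 0.0, 0.0], 'position': [1.1267, 0.2666, 1.037], 'orientation': [0.4, 0.5993, 1.8521]}
scene cylinder_a {'xy': [259.2, 225.2], 'confidence': 0.97}
scene cylinder_a {'xy': [195.0, 207.5], 'confidence': 0.82}
scene cylinder_a {'xy': [246.6, 161.3], 'confidence': 0.78}
scene cylinder_a {'xy': [270.4, 189.
[... 221 characters left out ...]
tion': [0.266, 0.6005, 0.7776], 'orientation': [0.1748, -1.0071, -2.6081]}
side cylinder_a {'xy': [326.0, 135.7], 'confidence': 0.81}
side cylinder_a {'xy': [308.4, 168.2], 'confidence': 0.7}
side cylinder_a {'xy': [347.5, 181.4], 'confidence': 0.66}
side cylinder_a {'xy': [313.0, 225.4], 'confidence': 0.61}
side cylinder_a {'xy': [378.8, 154.4], 'confidence': 0.59}
side scrap_tray {'xy': [230.3, 315.4], 'confidence': 0.57}
wrist {'camera_matrix': [[285.5975, 0.0, 321.0573], [0.0, 285.5975, 200.0659], [0.0, 0.0, 1.0]], 'D': [-0.0466, 0.0, 0.0, 0.0, 0.0], 'T_tool_cam': [[0.0006, 0.2857, -0.9583, -0.1585], [-0.0003, 0.9583, 0.2857, 0.0766], [1.0, 0.0001, 0.0006, -0.001], [0.0, 0.0, 0.0, 1.0]]}
```

View pics/scene0.png

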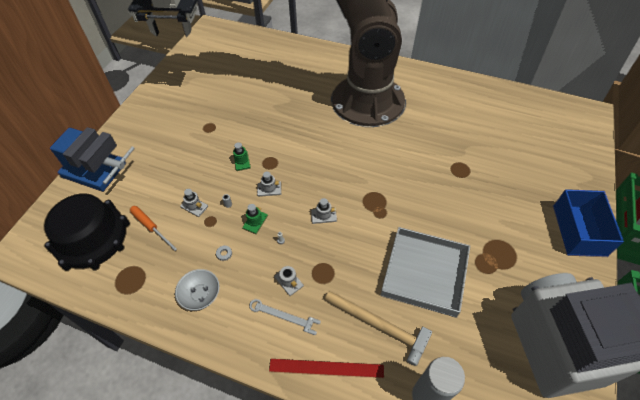

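View pics/side0.png

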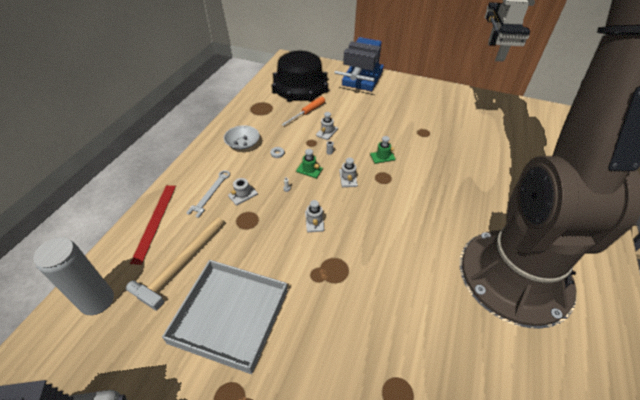

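Run:
```python
from h import *
a=cv2.imread('pics/scene0.png')[130:290,150:310];b=cv2.imread('pics/side0.png')[100:260,250:410]
cv2.imwrite('pics/crop0.png',np.hstack([cv2.resize(x,(400,400),interpolation=cv2.INTER_CUBIC) for x in(a,b)]))
for n in('scene','side'):
    K,D,T=campose(n);print(n,T[:3,2])
c=campose('scene');print(onplane(c,[[259.2,225.2],[195,207.5],[246.6,161.3],[270.4,189.2],[426.6,273.2]],0).round(3))
c=campose('side');print(onplane(c,[[326,135.7],[308.4,168.2],[347.5,181.4],[313,225.4],[378.8,154.4],[230,315]],0).round(3))
print(arm.observe()['clock'],R.from_rotvec(arm.observe()['ee_rot']).as_matrix().round(3))
```

```text
scene [0.53925222 0.21071566 0.81535633]
side [-0.23288947  0.62941715  0.74134779]
[[ 0.585 -0.133  0.   ]
 [ 0.594 -0.331  0.   ]
 [ 0.389 -0.268  0.   ]
 [ 0.461 -0.155  0.   ]
 [ 0.57   0.332  0.   ]]
[[ 0.589 -0.322  0.   ]
 [ 0.585 -0.161  0.   ]
 [ 0.461 -0.151  0.   ]
 [ 0.494  0.033  0.   ]
 [ 0.407 -0.296  0.   ]
 [ 0.571  0.324  0.   ]]
0.35 [[-0.     0.966  0.258]
 [ 0.     0.258 -0.966]
 [-1.    -0.    -0.   ]]
```

View pics/crop0.png

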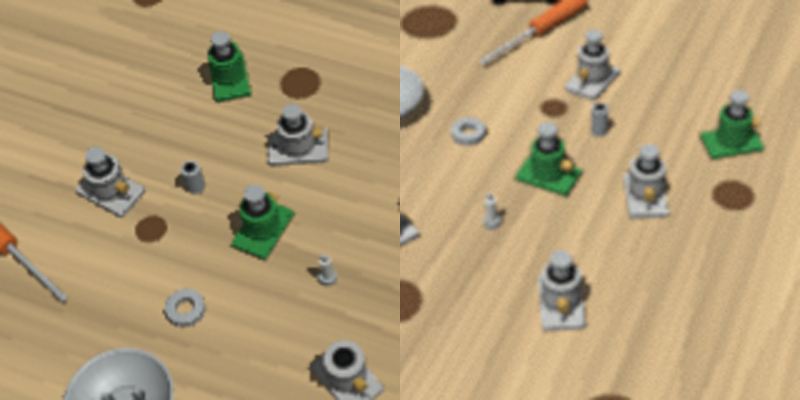

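```bash
cat > loc.py <<'E'
from h import *
def cloud(n,im,d):
    c=campose(n); v,u=np.mgrid[0:400,0:640]; uv=np.c_[u.ravel(),v.ravel()]
    P=atdepth(c,uv,d.ravel()); P[d.ravel()==0]=9
    return P,im.reshape(-1,3).astype(int)
E
python3 - <<'E'
from loc import *
for n in('scene','side'):
    d=np.load(n+'0.npy'); im=cv2.imread(f'pics/{n}0.png')[:,:,::-1]
    P,C=cloud(n,im,d)
    for g in([.59,-.325],[.461,-.153],[.494,.033]):
        m=np.hypot(P[:,0]-g[0],P[:,1]-g[1])<.055
        Q=P[m];c=C[m]
        cr=Q[Q[:,2]>.066]; top=np.sort(Q[:,2])[-6:].mean() 
        t=Q[Q[:,2]>top-.004]
        ft=Q[(Q[:,2]>.006)&(Q[:,2]<.014)]
        br=(c[:,0]-c[:,2]>60)&(Q[:,2]>.02)&(Q[:,2]<.042)
        rect=cv2.minAreaRect((ft[:,:2]*1000).astype(np.float32))
        print(n,g,'crown',t.mean(0).round(4),(t.min(0)+t.max(0)).round(4)/2,len(t),'top',top.round(4),'rect',rect,'brass',Q[br].mean(0).round(3),br.sum())
    m=np.hypot(P[:,0]-.57,P[:,1]-.33)<.16
    Q=P[m];Q=Q[(Q[:,2]>.031)&(Q[:,2]<.05)]
    print('tray',cv2.minAreaRect((Q[:,:2]*1000).astype(np.float32)))
E
```

```text
scene [0.59, -0.325] crown [ 0.5925 -0.3342  0.0744] [ 0.59205 -0.3346   0.07495] 35 top 0.0764 rect ((593.3930053710938, -333.6955261230469), (71.60336303710938, 43.78417205810547), 81.9531021118164) brass [ 0.598 -0.309  0.033] 14
scene [0.461, -0.153] crown [ 0.4651 -0.1554  0.0739] [ 0.4657  -0.1568   0.07435] 25 top 0.0757 rect ((464.4524230957031, -155.5584716796875), (45.66691207885742, 66.43364715576172), 25.105735778808594) brass [ 0.454 -0.135  0.033] 13
scene [0.494, 0.033] crown [0.4966 0.0242 0.0737] [0.49625 0.02455 0.0746 ] 28 top 0.0759 rect ((497.18414306640625, 24.741107940673828), (45.384849548339844, 66.97624206542969), 23.922792434692383) brass [0.487 0.047 0.034] 10
tray ((571.9109497070312, 327.5265197753906), (192.0186767578125, 192.0920867919922), 2.6962122917175293)
side [0.59, -0.325] crown [ 0.5924 -0.3349  0.0764] [ 0.5932 -0.3343  0.077 ] 25 top 0.0783 rect ((587.0250244140625, -328.5541687011719), (74.35099792480469, 53.07484436035156), 34.77586364746094) brass [ 0.596 -0.31   0.035] 8
side [0.461, -0.153] crown [ 0.4649 -0.1594  0.0748] [ 0.46505 -0.15885  0.07545] 35 top 0.0769 rect ((463.742919921875, -157.04052734375), (43.76222229003906, 65.43473815917969), 24.390539169311523) brass [ 0.453 -0.135  0.035] 14
side [0.494, 0.033] crown [0.4967 0.0222 0.0753] [0.49685 0.0221  0.07595] 43 top 0.0773 rect ((498.7731628417969, 23.279020309448242), (50.43748474121094, 69.11883544921875), 23.97379493713379) brass [0.485 0.046 0.036] 18
tray ((569.816162109375, 325.3639831542969), (190.67477416992188, 191.5335693359375), 2.94677472114563)
```

Candidates in the scene picture:
- Aluminium cylinders with a piston: (193,205), (268,185) and (323,212). These are the three meant.
- Green cylinders at (241,157) and (254,218), and a bare barrel with no piston at (288,278). These are decoys.

The enlarged crop confirms this.

```bash
cat > go.py <<'E'
import sys
from h import *
# go.py x y z(m) zangle(deg): shift mm/turn deg in tool axes
s=arm.observe();Rm=R.from_rotvec(s['ee_rot'])
x,y,z,a=map(float,sys.argv[1:5]);a=np.radians(a)
zt=np.array([np.cos(a),np.sin(a),0]);xt=np.array([0,0,-1.]);yt=np.cross(zt,xt)
Rt=R.from_matrix(np.c_[xt,yt,zt])
print('clock',s['clock'],'pos',s['position'].round(4),'F',s['force'].round(1),'w',round(s['width'],3),'j',s['joints'].round(2))
print('shift',(Rm.inv().apply(np.array([x,y,z])-s['position'])*1000).round(1),'turn',np.degrees((Rm.inv()*Rt).as_rotvec()).round(1))
E
python3 go.py .5925 -.3345 .12 -8
```

```text
clock 0.35 pos [ 0.1611 -0.6038  0.2266] F [-0.1 -0.6 -0.2] w 0.997 j [ 1.21  0.43  0.02  1.57 -0.01  1.13 -0.08]
shift [ 106.6  486.2 -148.9] turn [-67.1  -0.   -0. ]
```

Request:
send_rows(
  rows=[
    [[0, 486, -149, -67, 0, 0, 0], [0, 486, -149, -67, 0, 0, 0], [0, 486, -149, -67, 0, 0, 0], [0, 486, -149, -67, 0, 0, 0], [0, 486, -149, -67, 0, 0, 0], [0, 486, -149, -67, 0, 0, 0], [0, 486, -149, -67, 0, 0, 0], [0, 486, -149, -67, 0, 0, 0]],
  ],
  grip_force=30,
)

```text
clock: 1.15
position: [0.5018, -0.3909, 0.2269]
ee_rot: [0.106, 1.568, -0.106]
force: [0.6, -0.1, -0.0]
width: 0.352
```

```bash
python3 go.py .5925 -.3345 .09 -8
```

```text
clock 1.15 pos [ 0.5018 -0.3909  0.2269] F [ 0.6 -0.1 -0. ] w 0.352 j [ 0.79  0.48 -0.33  1.52  0.16  1.17  0.3 ]
shift [136.9  68.2  82.2] turn [0.3 0.  0. ]
```

Request:
send_rows(
  rows=[
    [[0, 68, 82, 0, 0, 0, 0], [0, 68, 82, 0, 0, 0, 0], [0, 68, 82, 0, 0, 0, 0], [50, 68, 82, 0, 0, 0, 0], [90, 68, 82, 0, 0, 0, 0], [120, 68, 82, 0, 0, 0, 0], [137, 68, 82, 0, 0, 0, 0], [137, 68, 82, 0, 0, 0, 0]],
  ],
)

```text
clock: 1.95
position: [0.5889, -0.3358, 0.0866]
ee_rot: [0.112, 1.573, -0.109]
force: [0.2, -0.2, -0.0]
width: 0.002
```

```bash
python3 go.py .5925 -.3345 .056 -8
python3 - <<'E'
from h import *
for n in('side','wrist'):
    im,d=optics.get_image(n);save(im,n+'1.png')
    if n=='side': a=cv2.resize(im[90:170,270:400],None,fx=4,fy=4);save(a,'side1c.png')
E
```

```text
clock 1.95 pos [ 0.5889 -0.3358  0.0866] F [ 0.2 -0.2 -0. ] w 0.002 j [ 0.63  0.67 -0.31  1.55  0.23  0.96  0.11]
shift [30.6  1.8  3.5] turn [-0.1 -0.3 -0.1]
```

View pics/side1c.png

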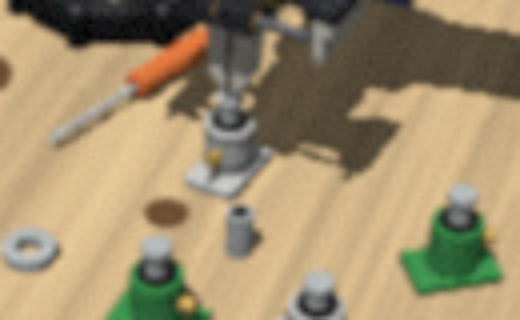

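View pics/wrist1.png

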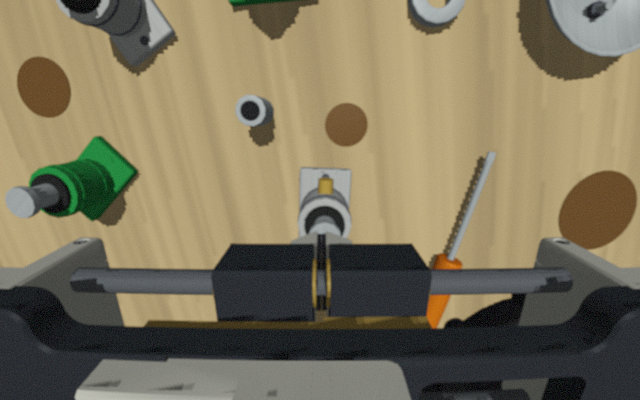

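Request:
send_rows(
  rows=[
    [[0, 1, 3, 0, 0, 0, 0], [4, 1, 3, 0, 0, 0, 0], [8, 1, 3, 0, 0, 0, 0], [12, 1, 3, 0, 0, 0, 0], [15, 1, 3, 0, 0, 0, 0], [17, 1, 3, 0, 0, 0, 0], [19, 1, 3, 0, 0, 0, 0], [19, 1, 3, 0, 0, 0, 0]],
  ],
)

```text
clock: 2.85
position: [0.5941, -0.3356, 0.0705]
ee_rot: [0.111, 1.568, -0.111]
force: [0.0, -0.0, 0.4]
width: 0.007
```

```bash
python3 go.py .5925 -.3345 .056 -8
```

```text
clock 2.85 pos [ 0.5941 -0.3356  0.0705] F [ 0.  -0.   0.4] w 0.007 j [ 0.62  0.69 -0.3   1.56  0.24  0.93  0.1 ]
shift [14.5  0.9 -1.8] turn [-0.1 -0.  -0. ]
```

Request:
send_rows(
  rows=[
    [[1, 0, 0, 0, 0, 0, 0], [2, 0, 0, 0, 0, 0, 0], [3, 0, 0, 0, 0, 0, 0], [4, 0, 0, 0, 0, 0, 0], [5, 0, 0, 0, 0, 0, 0], [6, 0, 0, 0, 0, 0, 0], [7, 0, 0, 0, 0, 0, 0], [8, 0, 0, 0, 0, 0, 0]],
  ],
)

```text
clock: 3.65
position: [0.5943, -0.3357, 0.0627]
ee_rot: [0.11, 1.568, -0.111]
force: [-1.1, 0.3, 3.4]
width: 0.008
```

Request:
send_rows(
  rows=[
    [[1, 0, 0, 0, 0, 0, 0], [2, 0, 0, 0, 0, 0, 0], [3, 0, 0, 0, 0, 0, 0], [4, 0, 0, 0, 0, 0, 0], [5, 0, 0, 0, 0, 0, 0], [6, 0, 0, 0, 0, 0, 0], [7, 0, 0, 0, 0, 0, 0], [7, 0, 0, 0, 0, 0, 0]],
  ],
)

```text
clock: 4.45
position: [0.5943, -0.3356, 0.0563]
ee_rot: [0.11, 1.568, -0.111]
force: [-2.2, 1.5, 9.3]
width: 0.003
```

Request:
send_rows(
  rows=[
    [[1, 0, 0, 0, 0, 0, 0], [1, 0, 0, 0, 0, 0, 0], [2, 0, 0, 0, 0, 0, 0], [2, 0, 0, 0, 0, 0, 0], [2, 0, 0, 0, 0, 0, 0], [2, 0, 0, 0, 0, 0, 0], [2, 0, 0, 0, 0, 0, 0], [2, 0, 0, 0, 0, 0, 0]],
  ],
)

```text
clock: 5.25
position: [0.5947, -0.3358, 0.0562]
ee_rot: [0.11, 1.567, -0.111]
force: [-7.0, 3.2, 22.9]
width: 0.006
```

Cylinder L hit a hard stop at 56 mm, so it is home and good. Next is M.

```bash
python3 go.py .465 -.1575 .11 25
```

```text
clock 5.25 pos [ 0.5947 -0.3358  0.0562] F [-7.   3.2 22.9] w 0.006 j [ 0.62  0.71 -0.3   1.57  0.25  0.9   0.1 ]
shift [ -54.1  158.3 -153.4] turn [-33.1   0.1   0.1]
```

Request:
send_rows(
  rows=[
    [[-50, 0, 0, 0, 0, 0, 0], [-70, 30, -30, -8, 0, 0, 0], [-70, 62, -60, -16, 0, 0, 0], [-70, 95, -92, -24, 0, 0, 0], [-60, 127, -124, -33, 0, 0, 0], [-55, 157, -153, -33, 0, 0, 0], [-55, 157, -153, -33, 0, 0, 0], [-50, 157, -153, -33, 0, 0, 0]],
  ],
)

```text
clock: 6.05
position: [0.465, -0.1583, 0.1041]
ee_rot: [-0.343, 1.543, 0.342]
force: [1.4, -1.4, -0.0]
width: 0.007
```

```bash
python3 go.py .465 -.1575 .07 25
```

```text
clock 6.05 pos [ 0.465  -0.1583  0.1041] F [ 1.4 -1.4 -0. ] w 0.007 j [ 0.62  0.42 -0.52  2.01  0.29  0.78  0.37]
shift [34.1  0.8  0.3] turn [0.  0.  0.1]
```

Request:
send_rows(
  rows=[
    [[12, 0, 0, 0, 0, 0, 0], [22, 0, 0, 0, 0, 0, 0], [26, 0, 0, 0, 0, 0, 0], [29, 0, 0, 0, 0, 0, 0], [31, 0, 0, 0, 0, 0, 0], [33, 0, 0, 0, 0, 0, 0], [35, 0, 0, 0, 0, 0, 0], [37, 0, 0, 0, 0, 0, 0]],
  ],
)

```text
clock: 6.85
position: [0.4656, -0.1589, 0.0695]
ee_rot: [-0.343, 1.543, 0.339]
force: [-18.1, 3.2, 68.0]
width: 0.002
```

M stopped dead at 69.5 mm, so this is the one that sticks. I'll back off and do N.

Request:
send_rows(
  rows=[
    [[-20, 0, 0, 0, 0, 0, 0], [-40, 0, 0, 0, 0, 0, 0], [-40, 0, 0, 0, 0, 0, 0], [-40, 0, 0, 0, 0, 0, 0], [-40, 0, 0, 0, 0, 0, 0], [-40, 0, 0, 0, 0, 0, 0], [-40, 0, 0, 0, 0, 0, 0], [-40, 0, 0, 0, 0, 0, 0]],
  ],
)

```text
clock: 7.65
position: [0.4646, -0.1586, 0.1063]
ee_rot: [-0.341, 1.544, 0.342]
force: [0.4, -0.0, 0.4]
width: 0.004
```

```bash
python3 go.py .4965 .0235 .082 24
```

```text
clock 7.65 pos [ 0.4646 -0.1586  0.1063] F [ 0.4 -0.   0.4] w 0.004 j [ 0.62  0.42 -0.52  2.    0.29  0.79  0.37]
shift [ 24.4 151.7 105.7] turn [ 0.9 -0.  -0. ]
```

Request:
send_rows(
  rows=[
    [[0, 40, 28, 1, 0, 0, 0], [0, 80, 56, 1, 0, 0, 0], [0, 120, 84, 1, 0, 0, 0], [0, 152, 106, 1, 0, 0, 0], [0, 152, 106, 1, 0, 0, 0], [12, 152, 106, 1, 0, 0, 0], [22, 152, 106, 1, 0, 0, 0], [24, 152, 106, 1, 0, 0, 0]],
  ],
)

```text
clock: 8.45
position: [0.4954, 0.0218, 0.0807]
ee_rot: [-0.326, 1.55, 0.326]
force: [0.4, -1.0, 0.2]
width: 0.006
```

```bash
python3 go.py .4965 .0235 .056 24
```

```text
clock 8.45 pos [0.4954 0.0218 0.0807] F [ 0.4 -1.   0.2] w 0.006 j [ 0.24  0.47 -0.52  2.01  0.34  0.75 -0.07]
shift [24.7  1.1  1.7] turn [-0.2 -0.2 -0. ]
```

Request:
send_rows(
  rows=[
    [[3, 1, 1, 0, 0, 0, 0], [5, 1, 1, 0, 0, 0, 0], [7, 1, 1, 0, 0, 0, 0], [9, 1, 1, 0, 0, 0, 0], [10, 1, 1, 0, 0, 0, 0], [11, 1, 1, 0, 0, 0, 0], [12, 1, 1, 0, 0, 0, 0], [13, 1, 1, 0, 0, 0, 0]],
  ],
)

```text
clock: 9.25
position: [0.4975, 0.025, 0.0698]
ee_rot: [-0.328, 1.546, 0.327]
force: [0.2, -1.7, 3.8]
width: 0.006
```

Request:
send_rows(
  rows=[
    [[2, 0, 0, 0, 0, 0, 0], [4, 0, 0, 0, 0, 0, 0], [6, 0, 0, 0, 0, 0, 0], [8, 0, 0, 0, 0, 0, 0], [9, 0, 0, 0, 0, 0, 0], [10, 0, 0, 0, 0, 0, 0], [11, 0, 0, 0, 0, 0, 0], [12, 0, 0, 0, 0, 0, 0]],
  ],
)

```text
clock: 10.05
position: [0.4974, 0.025, 0.0577]
ee_rot: [-0.328, 1.546, 0.328]
force: [1.0, -2.5, 3.4]
width: 0.007
```

Request:
send_rows(
  rows=[
    [[0.5, 0, 0, 0, 0, 0, 0], [1, 0, 0, 0, 0, 0, 0], [1.5, 0, 0, 0, 0, 0, 0], [2, 0, 0, 0, 0, 0, 0], [2, 0, 0, 0, 0, 0, 0], [2, 0, 0, 0, 0, 0, 0], [2.5, 0, 0, 0, 0, 0, 0], [2.5, 0, 0, 0, 0, 0, 0]],
  ],
)

```text
clock: 10.85
position: [0.4976, 0.0251, 0.0561]
ee_rot: [-0.328, 1.545, 0.327]
force: [-2.7, -3.6, 16.6]
width: 0.007
```

N is home too. I'll retreat, open partway and re-measure M before grasping it.

Request:
send_rows(
  rows=[
    [[-30, 0, 0, 0, 0, 0, 0], [-70, 0, 0, 0, 0, 0, 0], [-110, 0, 0, 0, 0, 0, 70], [-140, 0, 0, 0, 0, 0, 70], [-140, 0, 0, 0, 0, 0, 70], [-140, 0, 0, 0, 0, 0, 70], [-140, 0, 0, 0, 0, 0, 70], [-140, 0, 0, 0, 0, 0, 70]],
  ],
)

```text
clock: 11.65
position: [0.4964, 0.0251, 0.1939]
ee_rot: [-0.328, 1.548, 0.328]
force: [-0.2, 0.6, -0.3]
width: 0.472
```

```bash
cat > meas.py <<'E'
from loc import *
import sys
G={'L':[.593,-.334],'M':[.465,-.157],'N':[.497,.024]}
tag=sys.argv[1]
for n in('scene','side'):
    im,d=optics.get_image(n);save(im,n+tag+'.png')
    P,C=cloud(n,im,d)
    for k,g in G.items():
        m=np.hypot(P[:,0]-g[0],P[:,1]-g[1])<.055
        Q=P[m&(P[:,2]<.085)]
        if len(Q)<50: print(n,k,'hidden');continue
        top=np.sort(Q[:,2])[-6:].mean(); t=Q[Q[:,2]>top-.004]; ft=Q[(Q[:,2]>.006)&(Q[:,2]<.014)]
        print(n,k,'crown',t.mean(0).round(4),len(t),'top',top.round(4),'rect',np.array(cv2.minAreaRect((ft[:,:2]*1000).astype(np.float32)) [0]).round(1) if len(ft)>5 else '', cv2.minAreaRect((ft[:,:2]*1000).astype(np.float32))[1:] if len(ft)>5 else '')
E
python3 meas.py 2; python3 go.py .465 -.157 .15 25
```

```text
scene L crown [ 0.5937 -0.3342  0.0564] 29 top 0.0585 rect [ 594.7 -335. ] ((72.28829193115234, 45.802284240722656), 85.82970428466797)
scene M crown [ 0.4627 -0.1571  0.0686] 35 top 0.0706 rect [ 464.  -155.7] ((44.96076583862305, 67.33717346191406), 23.606124877929688)
scene N crown [0.4962 0.0247 0.0556] 36 top 0.0577 rect [501.7  15.5] ((47.384281158447266, 88.42958068847656), 26.279102325439453)
side L hidden
side M crown [ 0.4648 -0.1584  0.0717] 34 top 0.0738 rect [ 465.9 -156.4] ((80.69564819335938, 66.48521423339844), 21.725101470947266)
side N crown [0.4969 0.0236 0.0579] 46 top 0.0602 rect [496.3  22.9] ((44.1271858215332, 68.52886199951172), 25.643875122070312)
clock 11.75 pos [0.4967 0.0252 0.1942] F [-0.1 -0.6  0.2] w 0.566 j [ 0.31  0.33 -0.59  1.88  0.21  1.    0.05]
shift [  44.3 -153.6 -102.9] turn [-1.1 -0.1 -0.1]
```

View pics/side2.png

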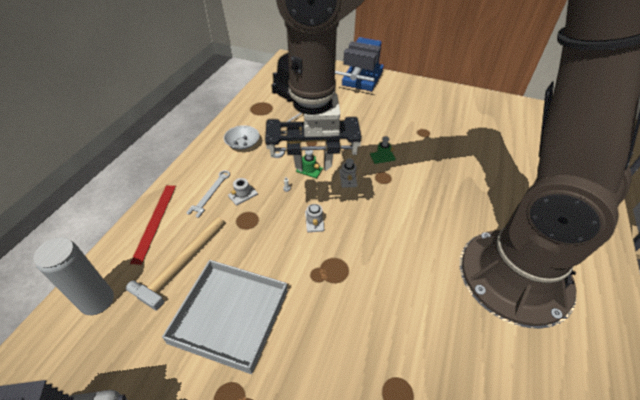

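The depth readings agree: L and N have their crowns near 57 mm and M is at 70 mm (side picture at (349,170)). In that picture the gripper is still above the bench, clear of everything. Now I'll move over M.

Request:
send_rows(
  rows=[
    [[0, -40, -27, 0, 0, 0, 70], [0, -80, -54, 0, 0, 0, 70], [0, -120, -80, 0, 0, 0, 70], [20, -154, -103, 0, 0, 0, 70], [44, -154, -103, 0, 0, 0, 70], [44, -154, -103, 0, 0, 0, 70], [70, -154, -103, 0, 0, 0, 70], [80, -154, -103, 0, 0, 0, 70]],
  ],
)

```text
clock: 12.55
position: [0.4654, -0.1561, 0.1144]
ee_rot: [-0.328, 1.547, 0.33]
force: [-1.2, -0.2, -0.6]
width: 0.696
```

```bash
python3 go.py .4645 -.157 .018 24
python3 - <<'E'
from h import *
im,d=optics.get_image('wrist');save(im,'wrist3.png')
E
```

```text
clock 12.55 pos [ 0.4654 -0.1561  0.1144] F [-1.2 -0.2 -0.6] w 0.696 j [ 0.6   0.4  -0.49  2.    0.26  0.8   0.38]
shift [96.4 -0.6 -1.1] turn [ 0.  -0.1 -0.1]
```

View pics/wrist3.png

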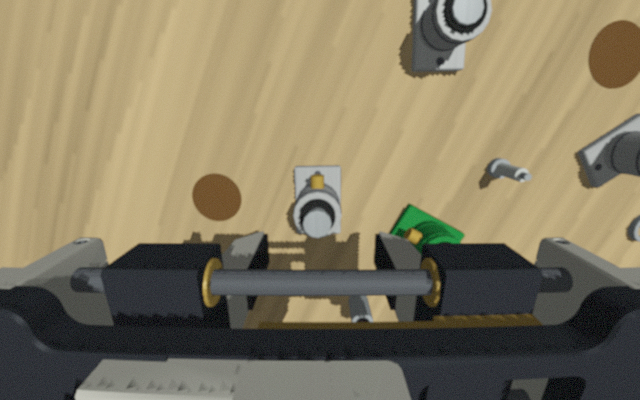

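Request:
send_rows(
  rows=[
    [[20, 0, -1, 0, 0, 0, 70], [40, 0, -1, 0, 0, 0, 70], [55, 0, -1, 0, 0, 0, 70], [68, 0, -1, 0, 0, 0, 70], [80, 0, -1, 0, 0, 0, 70], [88, 0, -1, 0, 0, 0, 70], [94, 0, -1, 0, 0, 0, 70], [94, 0, -1, 0, 0, 0, 70]],
  ],
)

```text
clock: 13.4
position: [0.4645, -0.1577, 0.0207]
ee_rot: [-0.328, 1.547, 0.328]
force: [0.7, -0.2, 0.7]
width: 0.701
```

```bash
python3 go.py .4645 -.157 .018 24
```

```text
clock 13.4 pos [ 0.4645 -0.1577  0.0207] F [ 0.7 -0.2  0.7] w 0.701 j [ 0.53  0.54 -0.41  2.08  0.38  0.59  0.27]
shift [2.7 0.6 0.3] turn [-0. -0. -0.]
```

Request:
send_rows(
  rows=[
    [[2, 0, 0, 0, 0, 0, 40], [2, 0, 0, 0, 0, 0, 30], [2, 0, 0, 0, 0, 0, 20], [2, 0, 0, 0, 0, 0, 20], [2, 0, 0, 0, 0, 0, 20], [2, 0, 0, 0, 0, 0, 20], [2, 0, 0, 0, 0, 0, 20], [2, 0, 0, 0, 0, 0, 20]],
  ],
  grip_force=30,
)

```text
clock: 14.2
position: [0.4645, -0.1581, 0.0194]
ee_rot: [-0.328, 1.546, 0.327]
force: [-1.4, -0.8, 6.1]
width: 0.43
```

Request:
send_rows(
  rows=[
    [[-10, 0, 0, 0, 0, 0, 20], [-30, 0, 0, 0, 0, 0, 20], [-55, 0, 0, 0, 0, 0, 20], [-80, 0, 0, 0, 0, 0, 20], [-105, 0, 0, 0, 0, 0, 20], [-130, 0, 0, 0, 0, 0, 20], [-130, 0, 0, 0, 0, 0, 20], [-130, 0, 0, 0, 0, 0, 20]],
  ],
)

```text
clock: 15.0
position: [0.4647, -0.1579, 0.1493]
ee_rot: [-0.328, 1.545, 0.327]
force: [0.3, -0.2, -3.9]
width: 0.431
```

```bash
python3 go.py .571 .3265 .15 24;python3 go.py .571 .3265 .15 93
```

```text
clock 15.0 pos [ 0.4647 -0.1579  0.1493] F [ 0.3 -0.2 -3.9] w 0.431 j [ 0.62  0.36 -0.51  1.96  0.22  0.88  0.41]
shift [ -0.8 399.6 293.6] turn [-0.1  0.   0. ]
clock 15.0 pos [ 0.4647 -0.1579  0.1493] F [ 0.3 -0.2 -3.9] w 0.431 j [ 0.62  0.36 -0.51  1.96  0.22  0.88  0.41]
shift [ -0.8 399.6 293.6] turn [-69.1   0.    0. ]
```

Request:
send_rows(
  rows=[
    [[0, 12, 9, 0, 0, 0, 20], [0, 32, 24, 0, 0, 0, 20], [0, 60, 44, 0, 0, 0, 20], [0, 90, 66, 0, 0, 0, 20], [0, 120, 88, 0, 0, 0, 20], [0, 150, 110, 0, 0, 0, 20], [0, 180, 132, 0, 0, 0, 20], [0, 210, 154, 0, 0, 0, 20]],
  ],
)

```text
clock: 15.8
position: [0.5194, 0.0978, 0.1474]
ee_rot: [-0.328, 1.549, 0.328]
force: [1.4, 0.2, -3.4]
width: 0.428
```

Request:
send_rows(
  rows=[
    [[0, 30, 22, 0, 0, 0, 20], [0, 60, 44, 0, 0, 0, 20], [0, 90, 66, 0, 0, 0, 20], [0, 120, 88, 0, 0, 0, 20], [0, 150, 110, 0, 0, 0, 20], [0, 175, 128, 0, 0, 0, 20], [0, 190, 140, 0, 0, 0, 20], [0, 190, 140, 0, 0, 0, 20]],
  ],
)

```text
clock: 16.6
position: [0.5695, 0.3307, 0.1468]
ee_rot: [-0.33, 1.548, 0.332]
force: [-0.4, -0.5, -2.9]
width: 0.428
```

```bash
python3 go.py .571 .3265 .0235 24
```

```text
clock 16.6 pos [0.5695 0.3307 0.1468] F [-0.4 -0.5 -2.9] w 0.428 j [-0.27  0.62 -0.53  1.54  0.34  1.08 -0.46]
shift [ 1.233e+02 -4.700e+00 -1.000e-01] turn [ 0.2 -0.1 -0.1]
```

Request:
send_rows(
  rows=[
    [[15, -4, 0, 0, 0, 0, 20], [40, -4, 0, 0, 0, 0, 20], [65, -4, 0, 0, 0, 0, 20], [85, -4, 0, 0, 0, 0, 20], [100, -4, 0, 0, 0, 0, 20], [110, -4, 0, 0, 0, 0, 20], [116, -4, 0, 0, 0, 0, 20], [118, -4, 0, 0, 0, 0, 20]],
  ],
)

```text
clock: 17.4
position: [0.5728, 0.3231, 0.0307]
ee_rot: [-0.328, 1.546, 0.327]
force: [0.5, -0.0, -3.1]
width: 0.429
```

```bash
python3 go.py .571 .3265 .0235 24
```

```text
clock 17.4 pos [0.5728 0.3231 0.0307] F [ 0.5 -0.  -3.1] w 0.429 j [-0.29  0.74 -0.48  1.64  0.42  0.87 -0.52]
shift [ 7.2  3.9 -0.2] turn [-0.1 -0.   0. ]
```

Request:
send_rows(
  rows=[
    [[1, 0, 0, 0, 0, 0, 20], [2, 0, 0, 0, 0, 0, 20], [3, 0, 0, 0, 0, 0, 20], [4, 0, 0, 0, 0, 0, 20], [5, 0, 0, 0, 0, 0, 20], [6, 0, 0, 0, 0, 0, 20], [6.5, 0, 0, 0, 0, 0, 20], [6.5, 0, 0, 0, 0, 0, 20]],
  ],
)

```text
clock: 18.2
position: [0.5728, 0.3234, 0.0246]
ee_rot: [-0.328, 1.546, 0.328]
force: [-0.7, 0.3, -3.3]
width: 0.423
```

Request:
send_rows(
  rows=[
    [[0.5, 0, 0, 0, 0, 0, 20], [1, 0, 0, 0, 0, 0, 20], [1.5, 0, 0, 0, 0, 0, 20], [1.5, 0, 0, 0, 0, 0, 20], [1.5, 0, 0, 0, 0, 0, 20], [1.5, 0, 0, 0, 0, 0, 20], [1.5, 0, 0, 0, 0, 0, 20], [1.5, 0, 0, 0, 0, 0, 20]],
  ],
)

```text
clock: 19.0
position: [0.5729, 0.3234, 0.0236]
ee_rot: [-0.328, 1.546, 0.328]
force: [-1.9, -1.6, 5.3]
width: 0.433
```

Touchdown: the force changed from −3.3 to +5.3 N. Next I'll release and lift.

Request:
send_rows(
  rows=[
    [[0, 0, 0, 0, 0, 0, 55], [0, 0, 0, 0, 0, 0, 70], [0, 0, 0, 0, 0, 0, 70], [0, 0, 0, 0, 0, 0, 70], [0, 0, 0, 0, 0, 0, 70], [0, 0, 0, 0, 0, 0, 70], [-5, 0, 0, 0, 0, 0, 70], [-15, 0, 0, 0, 0, 0, 70]],
  ],
)

```text
clock: 19.8
position: [0.5724, 0.3231, 0.0381]
ee_rot: [-0.328, 1.547, 0.327]
force: [0.3, -0.1, 0.1]
width: 0.699
```

Request:
send_rows(
  rows=[
    [[-20, 0, 0, 0, 0, 0, 70], [-45, 0, 0, 0, 0, 0, 70], [-80, 0, 0, 0, 0, 0, 70], [-120, 0, 0, 0, 0, 0, 70], [-160, 0, 0, 0, 0, 0, 70], [-200, 0, 0, 0, 0, 0, 70], [-220, 0, 0, 0, 0, 0, 70], [-220, 0, 0, 0, 0, 0, 70]],
  ],
)

```text
clock: 20.6
position: [0.5738, 0.3249, 0.2633]
ee_rot: [-0.325, 1.539, 0.33]
force: [-0.2, 0.6, 0.5]
width: 0.697
```

```bash
sed -i "s/'M':\[.465,-.157\]/'M':[.571,.324]/" meas.py; python3 meas.py 4
python3 - <<'E'
from h import *
im,d=optics.get_image('wrist');save(im,'wrist4.png')
print(arm.observe()['force'],arm.observe()['position'],arm.observe()['width'])
E
```

```text
scene L crown [ 0.5921 -0.3321  0.0559] 33 top 0.0583 rect [ 592.4 -334.6] ((70.07012939453125, 44.48053741455078), 79.50030517578125)
scene M crown [0.5752 0.3233 0.0742] 37 top 0.0763 rect [572.3 322.9] ((106.11041259765625, 98.5569839477539), 14.804954528808594)
scene N crown [0.4964 0.0246 0.0559] 36 top 0.0583 rect [496.6  24.5] ((45.715797424316406, 67.32849884033203), 24.662126541137695)
side L crown [ 0.5923 -0.3348  0.0573] 28 top 0.059 rect [ 592.7 -335.4] ((68.96817779541016, 45.13737487792969), 81.18034362792969)
side M crown [0.5715 0.322  0.0756] 81 top 0.0776 rect [571.  323.9] ((107.3642349243164, 107.09963989257812), 66.2070541381836)
side N crown [0.4955 0.023  0.0573] 51 top 0.0595 rect [495.2  25.2] ((43.94887924194336, 64.49864196777344), 26.160274505615234)
[-0.62665777 -0.87897686  0.3502982 ] [0.57245788 0.32304933 0.25791471] 0.6982511300581892
```

View pics/scene4.png

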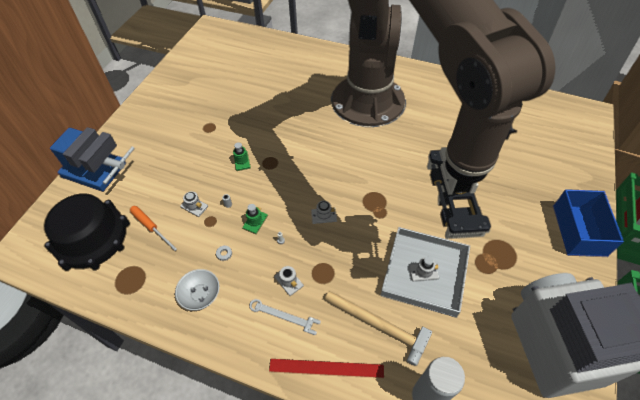

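View pics/side4.png

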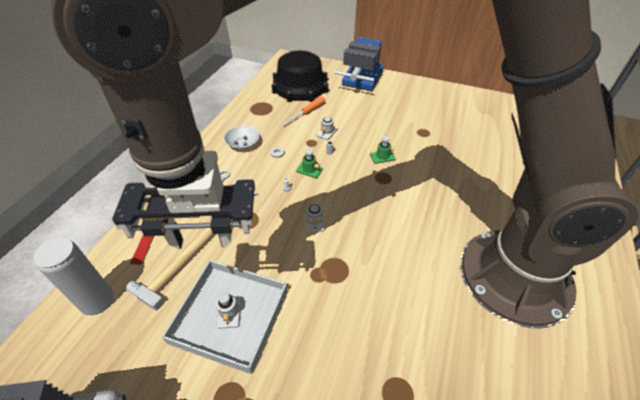

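The pictures show:
- The stuck cylinder stands upright in the tray, at scene (427,267) and side (227,308).
- The two good ones stand in place with their pistons down, at scene (193,203) and (323,210).
- The gripper touches nothing.

I'm handing in.

```bash
python3 -c "
from cell import arm
print(arm.sign_off(),arm.observe()['clock'])"
```

```text
the job is handed in; nothing more can be done
the job is handed in; nothing more can be done
```

The job is done and handed in at about 21 s: the cylinder that sticks is in the scrap tray, and the two good ones stand where they were with their pistons fully home. No verdict was reported.

- **Good cylinders:** the pistons at about (0.593, −0.335) and (0.497, 0.024) slid at about 3.5 N. Each hit a hard stop with the crown at 56 mm, at 23 N and 17 N.
- **Stuck cylinder:** the one at (0.465, −0.157) stopped dead at 69.5 mm. I gripped it across its own x and set it upright in the tray near the middle, at about (0.572, 0.323).
- **Last checks:** both cameras show the two good cylinders unmoved to within about 2 mm and the gripper clear of everything. Depth put their crowns at 58–59 mm. The same method read 1–4 mm high on the stuck cylinder, so I take that as agreeing with the 56 mm felt by the arm.
- **Force on the stuck piston:** the wrist reading peaked at 68 N when the fingertips met the dead stop. That is under the 120 N wrist limit but more than I intended. I assumed the 40 N limit on the gripper's body does not count fingertip contact.

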